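Return a housing cap through the spring flap

TASK

Return the small housing cap to the returns box: push the spring flap open with one finger and, while that finger holds it open, push the cap through with the other finger until it drops into the hopper behind, without the flap ever touching the cap. Only push the cap, do not grip or lift it, then withdraw so that the flap swings shut, and leave everything else on the bench where it is.

Things in the scene. Friction and masses are not known exactly. Their poses are not given: they have to be found in the camera images.
- returns_box: Grey steel returns box, fixed, 310 x 156 x 105 mm high, open above. Origin on the bench under the middle of the shut flap; its x runs from the robot's side through the flap into the hopper, y left, z up; all x, y, z below are mm in this frame. In front is a loading sill: flat ledge, top at z = 60, from x = -150 to +6, full width, no walls around it.
- sill (a point): Middle of the loading sill's flat top, at x = -72, y = 0, z = 60. The sill is bare steel without rails: only the cap and, in its front left corner, a brass fitting stand on it. Pushed by a finger 15 mm or more wide that meets it squarely or up to 20 degrees askew, the cap goes nearly straight on.
- hopper (a point): Middle of the hopper's rubber-lined floor, at x = 80, y = 0, z = 12. The hopper is the open bin behind the sill, x = 6 to 150; the side walls' inner faces are at y = +68 and -68, they start at x = -6 and are 105 mm high, as is the rear wall.
- flap_hinge (a point): The flap's vertical hinge axis, at x = 0, y = +64, z = 84: left edge of the doorway, mid-height of the flap. The flap is an upright aluminium plate 4 mm thick, 40 mm high (z = 64 to 104), reaching from 2 to 118 mm from the axis towards the box's -y when shut, so it closes the whole doorway.
- flap (a joint): Opening of the flap, rad: 0 shut, grows as it swings into the hopper (free edge towards the box's +x), stop at 1.6. Sprung: closing torque 0.12 N m when shut, 0.10 more per rad; let go, it shuts by itself in about a second. A finger pushing it 20 to 75 mm from the axis (2 to 14 N) swings it wide ahead of the cap.
- cap_center (a point): Centre (half-way up) of the small round cap to return: blue-painted ribbed cylinder with a flat top, 42 mm diameter, 32 mm high, about 110 g, standing upright on the sill in front of the flap, on the half away from the hinge (y = -38 to -5).
- fitting: Bystander: brass fitting, 24 mm diameter, 28 mm high, standing on the sill's front left corner. Origin under its centre.
- big_cap: Bystander: large blue cap, 72 mm diameter, 34 mm high, on the bench beside the box. Origin under its centre.
- housing: Bystander: blue instrument housing, 60 mm diameter, 60 mm high, on the bench beside the box. Origin under its centre.
- manifold: Bystander: steel valve block 50 x 45 x 40 mm with a stem on top (59 mm high in all), on the bench beside the box. Origin under its centre.
- flange: Bystander: steel ring, 76 mm outside, 16 mm high, on the bench beside the box. Origin under its centre.
- screwdriver: Bystander: screwdriver lying on the bench, nearer the robot than the box, across its front. Origin under its middle.
Not all that is in view belongs to the job. What is shaped like the part that bears cap_center but red is not meant.

How it is judged:
On the way, in this order (a step that is already met when the one before it is completed fails the run):
1. a finger holds the flap well open while the cap is still outside on the sill (value of joint flap above 0.45 rad and contact force between the fingers and flap above 0.5 N and x of cap_center in the frame of returns_box below -0.005 m and z of cap_center in the frame of returns_box above 0.065 m), for 0.1 s.
2. the cap has been pushed past the flap's plane with the flap still held open by a finger (value of joint flap above 0.45 rad and contact force between the fingers and flap above 0.5 N and x of cap_center in the frame of returns_box above 0.003 m), for 0.02 s.
3. the cap is down in the hopper (x of cap_center in the frame of returns_box above 0.01 m and z of cap_center in the frame of returns_box below 0.05 m), for 0.2 s.
At the end, for the whole second after the job is handed in: The cap lies at rest (under 30 mm/s) in the hopper, its centre between the hopper's walls and less than 50 mm above the bench, and the flap has shut (under 0.06 rad) (all of step 3 and x of cap_center in the frame of returns_box below 0.15 m and y of cap_center in the frame of returns_box between -0.068 and 0.068 m and value of joint flap below 0.06 rad and linear speed of cap below 0.03 m/s); the robot touches nothing.
It fails at once if the flap presses on the cap (over 0.3 N) (contact force between cap and flap above 0.3 N).
It fails at once if the cap is lifted (centre over 90 mm above the bench; it stands at 76 mm on the sill) (height (world z) of cap_center above 0.09 m).
It fails at once if the cap is gripped or struck (over 15 N from the fingers) (contact force between the fingers and cap above 15 N).
It fails at once if a bystander is moved by more than 15 mm (distance of any of fitting, big_cap, housing, manifold, flange, screwdriver from where it was at the start of the episode above 0.015 m).
It also fails if it takes over 42 s, if anything falls off the work surface, if the arm or the gripper's body presses on something with over 40 N, if the wrist force passes 120 N, or if a joint passes its speed limit or range.

ROBOT

A 6-joint arm with a two-finger parallel gripper is mounted at the origin on the work surface. World frame = base frame: x ahead of the robot, y to its left, z up, the work surface at z = 0. Lengths are in m, angles in rad, forces in N, time in s.
With the tool pointing down it reaches from about 0.25 to 0.8 m from the base axis. Payload 3.9 kg.
Tool frame: the origin (TCP) lies on the centre line of the jaws, within the pads' length; the fingertips stand 19 mm ahead of it and the grasp point (between the pads) is the TCP; z points along the fingers, y is the direction in which the jaws open and shut (so a half turn about z gives the same grasp; the last joint's range is limited). The gripper opens to 85 mm and grips with 20 to 120 N. Pads are 22 mm wide; open, the fingers measure 114 mm over their backs; the gripper's body (76 mm by 85 mm) begins 54 mm behind the grasp point. The pads swing forward as they close: fully open they stand 13 mm farther back than shut.
Start: joints at [-1.164, 0.26, -0.138, 1.173, 0, 1.571], TCP at [0.208, -0.482, 0.25] pointing down, gripper open.
Joint ranges: [-2.78, 2.78], [-0.83, 1.72], [-1.28, 1.37], [-1.9, 2.12], [-1.57, 1.48], [-3.14, 3.14]. Speed limits (rad/s): [2.57, 2.57, 3.14, 3.14, 3.14, 3.14].

INTERFACE

Orientations are given as a unit quaternion [w, x, y, z].
In Python, from cell import ctrl, capture, get_calibration gives the robot as it stands.
- The arm moves only by the tool jog_arm, never from a script. Its argument "commands" is one flat list of numbers, 7 for each row, row after row: the shift along the tool's x, y, z in mm, then the turn, a rotation vector about the tool's x, y, z in degrees, then the closure in counts, from 0 (fully open) to 255 (shut). A call has 1 to 12 rows; each row shifts and turns the commanded pose from where the row before left it, along the tool's axes as they then stand; what a row does not reach is not made up. A row lasts 1/12 s, in which the tool goes at most 41.7 mm and 7.16 degrees, less where a joint would pass 70% of its speed; a pose out of reach is approached as far as the arm can. A call is refused whole if a number of a shift passes 41.7 or a number of a turn 7.16, either way. A call with a gripper value outside its range is refused whole. The fingers move at their own pace and stop on an object; "grip_force" is the grip in N (left out, the last holds). Time passes only in rows, so rows that do not move let the fingers close. It gives the time, the measured TCP pose, the force and the opening at its end, in the units of the state.
- ctrl.read_state(): the state, without advancing time (a new reading comes with each control period).
- capture(name): name is "side" or "top" or "wrist"; returns the picture (420x560x3 uint8, blue, green, red); there is no depth.
- get_calibration(name): a dict with "fx", "fy", "cx", "cy" (pixels), "world_to_cam" (4x4, takes a point from world to camera coordinates). Camera axes: x right, y up, looking along -z (the intrinsics and any distortion apply to the point x, -y, -z); pixel columns grow to the right and rows downward; lengths in m; the calibration is good to about 2 mm. The wrist camera is an equidistant fisheye: a pixel r from the principal point sees the ray r / f radians off the axis. A picture is of the moment at which its call begins: read the wrist's pose just before it. get_calibration takes no time and is no camera call; for the wrist camera it gives the pose at the moment of the call.
- ctrl.hand_in(): hands the job in, once; it reports no verdict.
The state is a dict: "time": time; "joints": joint angles; "qd": joint speeds; "effort": joint torques, N m; "ee_pos": TCP position; "eef_rot": TCP orientation; "wrist_force": force on the tool from outside, world axes, zero at the start; "ft_torque": the same for the moment, N m; "opening": opening from 0.0 (shut) to 1.0 (fully open).
Only numpy, scipy, OpenCV 4.12 (cv2) and the standard library are available. Lean on these libraries where they do the work, as an engineer would, in place of code of your own. Each camera call takes 0.05 s, during which the arm holds its last target. There are 200 camera calls.

## Working session

There is one attempt and no reset: what is moved stays moved. The work goes in short steps, Python scripts to look and compute and a tool call to move; the robot and the scene stay as the last step left them, time stands still between calls to the robot, and variables do not carry over. Pictures are saved under pics/ and viewed, about 8 in all and at most 12, crops included, and the job is handed in when it is done.

Besides the shell and the picture viewer there is one more tool, called after "Call:" as name(argument=value, ...), one argument or row to a line, values as JSON. jog_arm: Moves the arm, as the interface text tells. Its arguments: {"type":"object","properties":{"commands":{"type":"array","items":{"type":"number"}},"grip_force":{"type":"number"}},"required":["commands"]}

```bash
ls; mkdir -p pics; python3 - <<'E'
from cell import ctrl,capture,get_calibration
import cv2,numpy as np
np.set_printoptions(precision=4,suppress=True)
print(ctrl.read_state())
for n in("top","side"):
    im=capture(n);cv2.imwrite(f"pics/{n}0.png",im);c=get_calibration(n);print(n,c)
E
```

```text
pics
{'time': 0.0, 'joints': array([-1.164 ,  0.2607, -0.1394,  1.1727,  0.    ,  1.5708]), 'qd': array([ 0.0001,  0.0013, -0.    ,  0.0007,  0.0001,  0.0008]), 'effort': array([  0.0008, -40.5681,  25.392 ,   0.0186,   0.0003,   0.    ]), 'ee_pos': array([ 0.2075, -0.4815,  0.2495]), 'eef_rot': array([-0.001 ,  0.9794,  0.202 , -0.0002]), 'wrist_force': array([-0.263 , -0.1031,  0.1667]), 'ft_torque': array([ 0.0159,  0.0116, -0.0225]), 'opening': 0.9958789904199008}
top {'fx': 409.17793863107767, 'fy': 409.17793863107767, 'cx': 284.79172286771427, 'cy': 207.3299678799474, 'world_to_cam': array([[ 0.0273, -0.9991, -0.0318, -0.0272],
       [ 0.9941,  0.0238,  0.1054, -0.5495],
       [-0.1046, -0.0345,  0.9939, -1.0002],
       [ 0.    ,  0.    ,  0.    ,  1.    ]])}
side {'fx': 511.67419503253205, 'fy': 511.67419503253205, 'cx': 283.72281277942125, 'cy': 216.27933435262955, 'world_to_cam': array([[ 0.9772, -0.2115,  0.0162, -0.5322],
       [ 0.1358,  0.6825,  0.7181, -0.1236],
       [-0.1629, -0.6996,  0.6957, -0.9607],
       [ 0.    ,  0.    ,  0.    ,  1.    ]])}
```

View pics/top0.png

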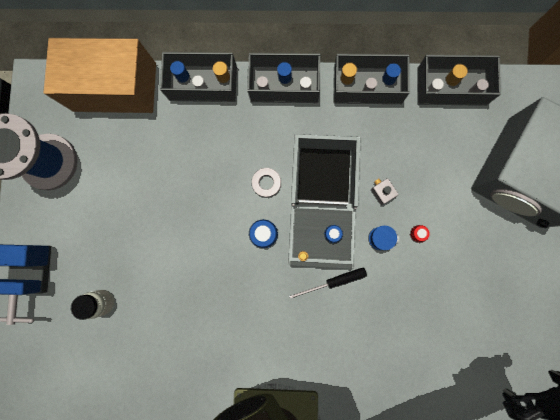

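View pics/side0.png

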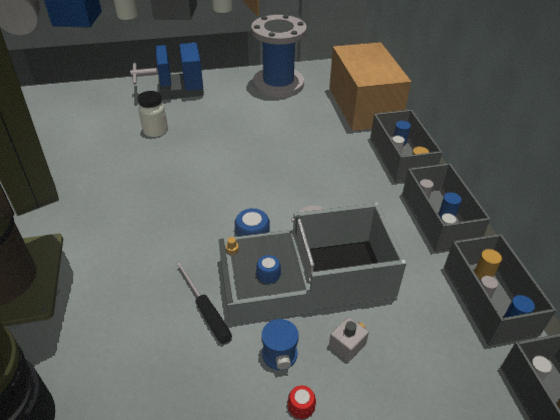

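The cap is the blue ribbed cylinder on the sill, at top (334,233) and side (268,268). The other candidates are the red cap at (421,233), which is the wrong colour, and the big cap (263,233) and housing (384,238), which both stand on the bench. I'll confirm this in enlarged crops, which also give me the box corners.

```bash
python3 - <<'E'
import cv2,numpy as np
a=cv2.imread("pics/top0.png")[125:275,280:370];b=cv2.imread("pics/side0.png")[200:325,210:410]
a=cv2.resize(a,None,fx=4,fy=4,interpolation=cv2.INTER_CUBIC);b=cv2.resize(b,None,fx=4,fy=4,interpolation=cv2.INTER_CUBIC)
f=lambda i:np.uint8(255*(i/255.)**.6)
cv2.imwrite("pics/tc.png",f(a));cv2.imwrite("pics/sc.png",f(b))
E
```

```text
(no output)
```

View pics/tc.png

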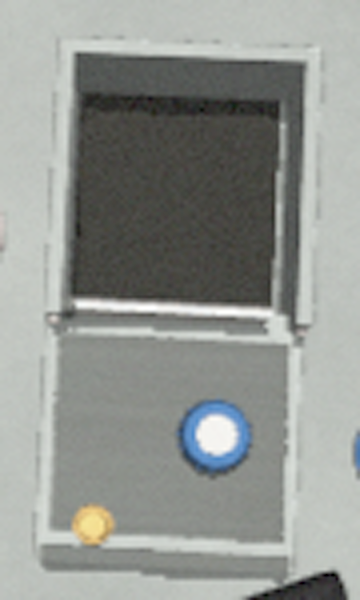

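View pics/sc.png

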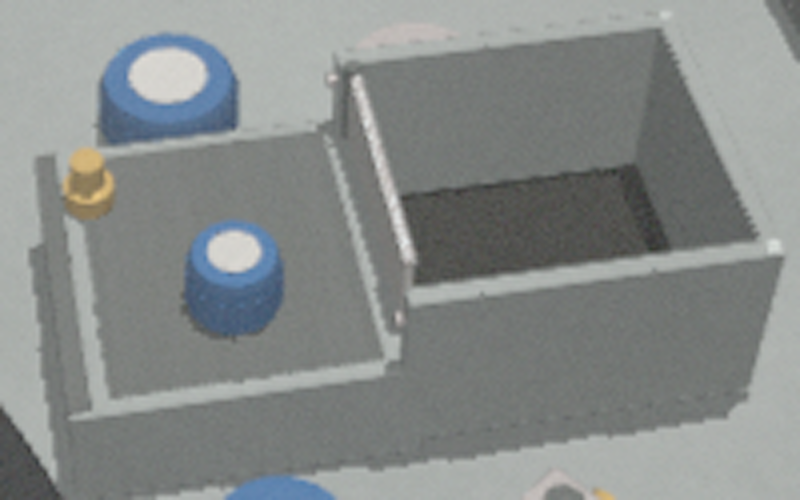

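The crops confirm it: blue cap with a white top disc at top crop (216,436) and side crop (235,252), fitting at top crop (92,525). Next I fit the box pose from its corners and locate the cap.

```bash
cat > h.py <<'E'
import numpy as np,cv2
from cell import get_calibration
from scipy.optimize import least_squares
def proj(n,P):
    c=get_calibration(n);q=np.c_[P,np.ones(len(P))]@c["world_to_cam"].T
    return np.c_[c["cx"]+c["fx"]*q[:,0]/-q[:,2],c["cy"]-c["fy"]*q[:,1]/-q[:,2]]
def ray(n,uv,z):
    c=get_calibration(n);M=c["world_to_cam"];R=M[:3,:3];o=-R.T@M[:3,3]
    d=R.T@np.array([(uv[0]-c["cx"])/c["fx"],-(uv[1]-c["cy"])/c["fy"],-1]);return o+d*(z-o[2])/d[2]
def w(P,p):
    P=np.atleast_2d(np.array(P,float));c,s=np.cos(p[2]),np.sin(p[2])
    return np.c_[p[0]+c*P[:,0]-s*P[:,1],p[1]+s*P[:,0]+c*P[:,1],P[:,2]]
def inv(X,p):
    c,s=np.cos(p[2]),np.sin(p[2]);d=np.array(X[:2])-p[:2];return np.array([c*d[0]+s*d[1],-s*d[0]+c*d[1],X[2]])
E
python3 - <<'E'
from h import *
np.set_printoptions(precision=4,suppress=True)
B=np.array([[155,78,105],[155,-78,105],[-6,78,105],[-6,-78,105],[-152,78,60],[-152,-78,60]])/1000
to=np.array([[60,40],[322,46],[50,318],[310,325],[38,545],[293,553]]);ti=np.array([280,125])+(to+.5)/4-.5
so=np.array([[668,12],[780,245],[338,55],[408,300],[40,157],[72,417]]);si=np.array([210,200])+(so+.5)/4-.5
f=lambda p:np.r_[(proj("top",w(B,p))-ti)/409,(proj("side",w(B,p))-si)/511].ravel()
r=least_squares(f,[.6,-.06,0]);p=r.x;print(p,np.degrees(p[2]));print(r.fun.reshape(2,6,2)*450)
for n,i in(("top",0),("side",1)):
    f1=lambda p:f(p).reshape(2,6,2)[i].ravel();print(n,least_squares(f1,p).x)
np.save("p.npy",p)
for n,off in(("top",(280,125)),("side",(210,200))):
    im=cv2.imread(f"pics/{n}0.png");hsv=cv2.cvtColor(im,cv2.COLOR_BGR2HSV)
    if n=="top":
        m=cv2.inRange(hsv,(0,0,150),(180,70,255))
        k,l,st,ce=cv2.connectedComponentsWithStats(m);
        L=l[233,334]; X=ray(n,ce[L],.092);print("white",ce[L],st[L],X,inv(X,p)*1000)
        m=cv2.inRange(hsv,(100,110,60),(125,255,255));m[:,:315]=0;m[:,355:]=0
        c,rad=cv2.minEnclosingCircle(cv2.findNonZero(m));X=ray(n,c,.090);print("blue",c,rad,inv(X,p)*1000)
        m=cv2.inRange(hsv,(12,100,100),(30,255,255));m[:245]=0
        M=cv2.moments(m[:, :330][:275]);u=(M["m10"]/M["m00"],M["m01"]/M["m00"]);print("fit",u,inv(ray(n,u,.08),p)*1000)
    else:
        k,l,st,ce=cv2.connectedComponentsWithStats(cv2.inRange(hsv,(0,0,130),(180,70,255)));L=l[262,268];print("side white",ce[L],st[L],inv(ray(n,ce[L],.092),p)*1000)
    print(n,"cap base pred",proj(n,w([[-.072,0,.06],[0,.064,.104]],p)))
E
```

```text
[ 0.5614 -0.1068 -0.021 ] -1.203765132530749
[[[-1.0068 -1.056 ]
  [-0.2882  0.0651]
  [-1.7536 -3.3945]
  [ 0.7781 -2.0515]
  [-1.2141  2.9974]
  [ 0.4354  4.3699]]

 [[-0.1782 -0.5337]
  [ 0.8041  1.7929]
  [ 0.2081 -1.1186]
  [ 1.821   1.2212]
  [-1.3202 -0.2402]
  [-0.1092  1.1441]]]
top [ 0.5617 -0.1079 -0.0185]
side [ 0.5613 -0.1053 -0.0239]
white [333.7927 233.2683] [329 229  11  10  82] [ 0.4852 -0.1313  0.092 ] [-75.6256 -26.1111  92.    ]
blue (333.1451721191406, 233.30645751953125) 9.150382041931152 [-75.6928 -24.7771  90.    ]
fit (302.7283950617284, 255.55555555555554) [-130.8942   43.836    80.    ]
top cap base pred [[321.8487 231.8208]
 [296.6558 198.8043]]
side white [268.     262.4554] [262 258  13  10 112] [-73.7235 -24.388   92.    ]
side cap base pred [[266.748  263.828 ]
 [299.0561 217.2291]]
```

```bash
python3 - <<'E'
from h import *
np.set_printoptions(precision=4,suppress=True)
B=np.array([[155,78,105],[155,-78,105],[-6,78,105],[-6,-78,105],[-152,78,60],[-152,-78,60],[0,62,104],[0,-54,104]])/1000
to=np.array([[60,40],[322,46],[50,318],[310,325],[38,568],[288,578],[70,303],[266,316]]);ti=np.array([280,125])+(to+.5)/4-.5
so=np.array([[668,12],[780,245],[338,55],[408,300],[40,157],[72,417],[355,78],[409,260]]);si=np.array([210,200])+(so+.5)/4-.5
f=lambda p:np.r_[(proj("top",w(B,p))-ti)/409,(proj("side",w(B,p))-si)/511].ravel()
r=least_squares(f,[.6,-.06,0],loss='soft_l1',f_scale=.003);p=r.x;print(p,np.degrees(p[2]));print(r.fun.reshape(2,8,2)*450)
for i in(0,1):
    print(least_squares(lambda p:f(p).reshape(2,8,2)[i].ravel(),p).x)
np.save("p.npy",p)
print("cap",inv(ray("top",(333.5,233.3),.092),p)*1000,inv(ray("side",(268,262.5),.092),p)*1000)
print("fit",inv(ray("top",(302.7,255.5),.08),p)*1000)
for n,u,z in(("screwtop","top",0),):pass
print("housing",inv(ray("top",(384,238),.06),p)*1000,"manifold",inv(ray("top",(385,191),.05),p)*1000,"flange",inv(ray("top",(266,182),.016),p)*1000,"big",inv(ray("top",(263,234),.034),p)*1000)
E
```

```text
[ 0.5588 -0.1065 -0.0261] -1.4953473475687398
[[[-0.8058 -0.0491]
  [-0.079   1.4405]
  [-1.9367 -2.3687]
  [ 0.5988 -0.644 ]
  [-1.7322 -2.3366]
  [ 1.2913 -1.1386]
  [ 0.2584 -0.6238]
  [ 1.2997 -1.5035]]

 [[-1.066  -0.2517]
  [-0.5635  2.2083]
  [-0.8325 -1.0851]
  [ 0.238   1.3251]
  [-2.3925 -0.4515]
  [-1.7382  0.9391]
  [-0.2842 -0.9682]
  [ 0.2259  0.4595]]]
[ 0.5569 -0.1068 -0.0223]
[ 0.5606 -0.1057 -0.0246]
cap [-73.001  -26.0607  92.    ] [-71.0151 -25.105   92.    ]
fit [-128.3894   43.0003   80.    ]
housing [ -76.4797 -149.8333   60.    ] manifold [  39.0719 -151.1093   50.    ] flange [ 52.9565 145.3042  16.    ] big [-81.1231 143.579   34.    ]
```

```bash
cat > g.py <<'E'
from h import *
from cell import ctrl
from scipy.spatial.transform import Rotation as R
import sys
np.set_printoptions(precision=1,suppress=True)
p=np.load("p.npy")
def go(bx,by,z,head=20):
    "target TCP in box mm, world z mm, tool y heading in box deg -> remaining tool shift mm, and turn"
    s=ctrl.read_state();Q=R.from_quat(np.roll(s["eef_rot"],-1));t=w([[bx/1e3,by/1e3,z/1e3]],p)[0]
    h=np.radians(head)+p[2];y=np.array([np.cos(h),np.sin(h),0]);zz=np.array([0,0,-1.]);T=R.from_matrix(np.c_[np.cross(y,zz),y,zz])
    print("t",s["time"],"box TCP",inv(s["ee_pos"],p)*1e3,"open",round(s["opening"],3),"F",s["wrist_force"],"j",np.degrees(s["joints"]))
    print("shift tool",Q.inv().apply(t-s["ee_pos"])*1e3,"turn",np.degrees((Q.inv()*T).as_rotvec()),"after turn shift",T.inv().apply(t-s["ee_pos"])*1e3)
if __name__=="__main__":go(*map(float,sys.argv[1:]))
E
python3 g.py -68 -20 250
```

```text
t 0.1 box TCP [-341.4 -384.1  249.6] open 0.998 F [-1.5  0.5 -0.4] j [-66.7  14.9  -8.   67.2  -0.   90. ]
shift tool [ 401.  -215.9   -0.1] turn [ -0.1  -0.1 -85.2] after turn shift [248.7 381.5  -0.4]
```

Call:
jog_arm(
  commands=[15,-8,0,0,0,0,0,25,-13.5,0,0,0,0,0,25,-13.5,0,0,0,0,0,25,-13.5,0,0,0,0,0,25,-13.5,0,0,0,0,0,25,-13.5,0,0,0,0,0,25,-13.5,0,0,0,0,0,25,-13.5,0,0,0,0,0,25,-13.5,0,0,0,0,0,25,-13.5,0,0,0,0,0,25,-13.5,0,0,0,0,0,25,-13.5,0,0,0,0,0],
)

```text
time: 1.1
ee_pos: [0.4125, -0.2223, 0.25]
eef_rot: [-0.0, 0.979, 0.202, -0.0]
wrist_force: [-0.0, 1.5, -0.1]
opening: 1.001
```

Call:
jog_arm(
  commands=[25,-13.5,0,0,0,0,30,25,-13.5,0,0,0,0,30,25,-13.5,0,0,0,0,30,25,-13.5,0,0,0,0,30,11,-6,0,0,0,0,30,0,0,0,0,0,-4,30,0,0,0,0,0,-6.5,30,0,0,0,0,0,-6.5,30,0,0,0,0,0,-6.5,30,0,0,0,0,0,-6.5,30,0,0,0,0,0,-6.5,30,0,0,0,0,0,-6.5,30],
)

```text
time: 2.1
ee_pos: [0.4897, -0.125, 0.2499]
eef_rot: [-0.0, 0.836, 0.549, -0.001]
wrist_force: [-0.0, -0.6, -1.1]
opening: 0.883
```

Call:
jog_arm(
  commands=[0,0,0,0,0,-6.5,30,0,0,0,0,0,-6.5,30,0,0,0,0,0,-6.5,30,0,0,0,0,0,-6.5,30,0,0,0,0,0,-6.5,30,0,0,0,0,0,-6.5,30,0,0,0,0,0,-3.2,30,0,0,0,0,0,0,30,0,0,0,0,0,0,30],
)

```text
time: 2.85
ee_pos: [0.4899, -0.1249, 0.25]
eef_rot: [-0.0, 0.585, 0.811, -0.0]
wrist_force: [-0.1, 0.2, -0.6]
opening: 0.882
```

```bash
python3 g.py -68 -20 250
```

```text
t 2.85 box TCP [-68.4 -20.2 250. ] open 0.882 F [-0.1  0.2 -0.6] j [-14.3  13.  -10.5  66.5  -0.   57.3]
shift tool [0.  0.5 0. ] turn [-0.  -0.  -0.1] after turn shift [0.  0.5 0. ]
```

Call:
jog_arm(
  commands=[0,0,20,0,0,0,30,0,0,25,0,0,0,30,0,0,25,0,0,0,30,0,0,25,0,0,0,30,0,0,20,0,0,0,30,0,0,8,0,0,0,30,0,0,0,0,0,0,30,0,0,0,0,0,0,30],
)

```text
time: 3.52
ee_pos: [0.4904, -0.1248, 0.1276]
eef_rot: [-0.0, 0.584, 0.811, -0.0]
wrist_force: [-0.2, -0.2, 0.5]
opening: 0.885
```

```bash
python3 - <<'E'
from g import *
from cell import capture
s=capture("side");wr=capture("wrist");go(-68,-20,85)
f=lambda i:np.uint8(255*(i/255.)**.6)
s=cv2.resize(s[160:340,200:420],None,fx=1.818,fy=2.33*0+1.818)
wr=cv2.resize(wr,None,fx=.714,fy=.714)
H=max(s.shape[0],wr.shape[0]);c=np.zeros((H,s.shape[1]+wr.shape[1],3),np.uint8);c[:s.shape[0],:s.shape[1]]=s;c[:wr.shape[0],s.shape[1]:]=wr
print(c.shape);cv2.imwrite("pics/c1.png",f(c))
E
```

```text
t 3.6167 box TCP [-66.8 -20.3 128.7] open 0.882 F [ 0.2 -0.4  0.6] j [-14.3  17.9 -23.   49.   -0.   57.2]
shift tool [ 0.7 -1.2 43.7] turn [ 0.1  0.1 -0. ] after turn shift [ 0.7 -1.1 43.7]
(327, 800, 3)
```

View pics/c1.png

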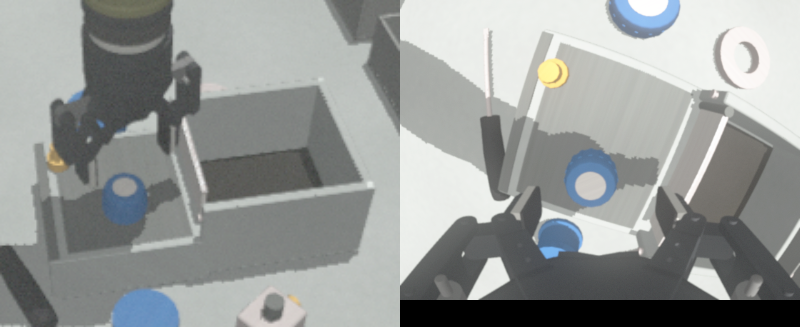

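```bash
python3 - <<'E'
from g import *
B=[[-66.8-44*.94,-20.3-44*.342,z] for z in (105,110,115,120)]+[[-66.8+44*.94,-20.3+44*.342,z] for z in (105,110,115,120)]
q=proj("side",w(np.array(B)/1e3,p));print((q-[200,160])*1.818)
E
```

```text
[[ 85.9 190.7]
 [ 85.7 187.2]
 [ 85.5 183.6]
 [ 85.3 180. ]
 [166.8 155.9]
 [167.  152.4]
 [167.1 148.8]
 [167.2 145.2]]
```

Call:
jog_arm(
  commands=[1.4,-3,0,0,0,0,30,0,0,8,0,0,0,30,0,0,10,0,0,0,30,0,0,10,0,0,0,30,0,0,8,0,0,0,30,0,0,5,0,0,0,30,0,0,0,0,0,0,30,0,0,0,0,0,0,30],
)

```text
time: 4.28
ee_pos: [0.4869, -0.1242, 0.0862]
eef_rot: [-0.0, 0.584, 0.812, -0.0]
wrist_force: [-0.6, -0.7, 0.4]
opening: 0.885
```

```bash
python3 - <<'E'
from g import *
from cell import capture
s=capture("side");t=capture("top");go(-68,-20,87)
f=lambda i:np.uint8(255*(i/255.)**.6)
s=cv2.resize(s[180:330,210:350],None,fx=3.5,fy=3.5);t=cv2.resize(t[180:280,280:365],None,fx=3.5,fy=3.5)
c=np.zeros((525,490+298,3),np.uint8);c[:,:490]=s[:525];c[:t.shape[0],490:490+t.shape[1]]=t
cv2.imwrite("pics/c2.png",f(c))
E
```

```text
t 4.3833 box TCP [-70.9 -19.7  86.7] open 0.882 F [ 0.1 -0.2 -0.3] j [-14.3  20.2 -26.9  42.8   0.   57.2]
shift tool [-1.3  2.6 -0.3] turn [0. 0. 0.] after turn shift [-1.3  2.6 -0.3]
```

View pics/c2.png

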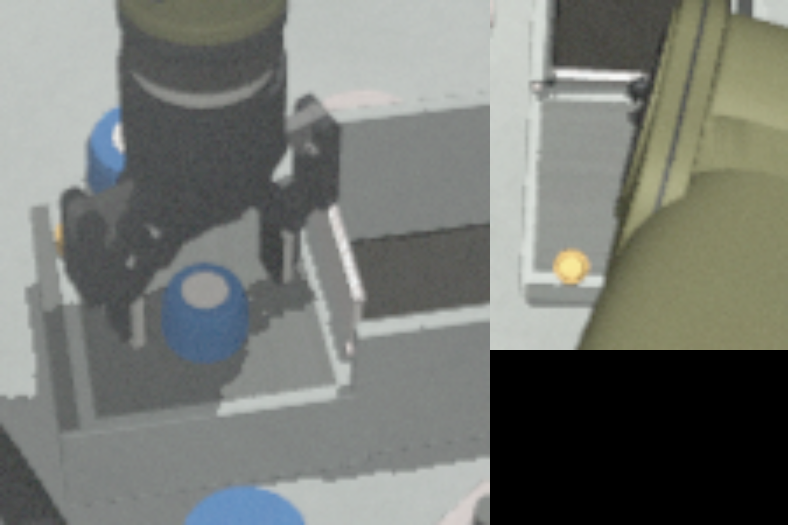

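Cap pad is just behind the cap (tip at 130,340) and the flap finger is just in front of the flap (tip at 275,280). Starting the push.

Call:
jog_arm(
  commands=[-1.4,3.8,0,0,0,0,30,-1.4,3.8,0,0,0,0,30,-1.4,3.8,0,0,0,0,30,-1.4,3.8,0,0,0,0,30,-1.4,3.8,0,0,0,0,30,-1.4,3.8,0,0,0,0,30,-1.4,3.8,0,0,0,0,30,-1.4,3.8,0,0,0,0,30,-1.4,3.8,0,0,0,0,30,0,0,0,0,0,0,30],
)

```text
time: 5.22
ee_pos: [0.5242, -0.1252, 0.086]
eef_rot: [-0.0, 0.584, 0.812, 0.0]
wrist_force: [-1.8, 0.7, -1.1]
opening: 0.887
```

```bash
python3 - <<'E'
from g import *
from cell import capture
s=capture("side");t=capture("wrist");go(0,-20,87)
f=lambda i:np.uint8(255*(i/255.)**.6)
s=cv2.resize(s[180:330,210:350],None,fx=2.8,fy=2.8);t=cv2.resize(t,None,fx=.714,fy=.714)
c=np.zeros((420,392+400,3),np.uint8);c[:,:392]=s;c[:t.shape[0],392:392+t.shape[1]]=t
cv2.imwrite("pics/c3.png",f(c))
E
```

```text
t 5.3167 box TCP [-34.6 -19.7  86. ] open 0.88 F [-2.3 -0.1 -0.3] j [-13.5  23.2 -22.   44.8   0.   58. ]
shift tool [-12.2  32.4  -1. ] turn [ 0. -0.  0.] after turn shift [-12.1  32.4  -1. ]
```

View pics/c3.png

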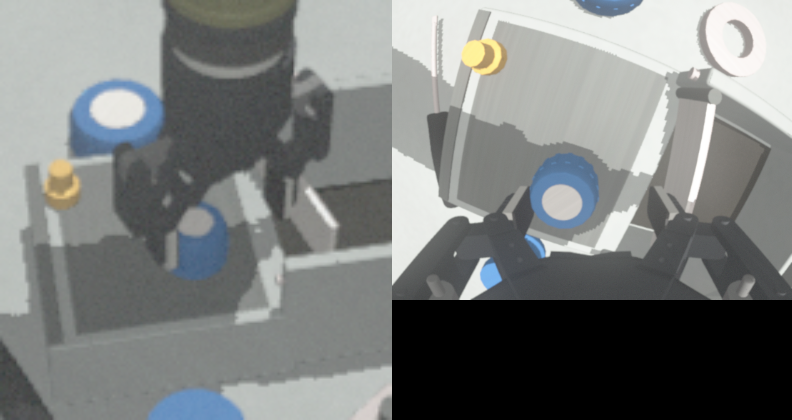

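Flap finger holds the flap partly open, and the cap pad is on the cap (white disc at side crop 195,222). Checking how straight it moved.

```bash
python3 - <<'E'
from g import *
print(inv(ray("side",(210+195/2.8,180+221/2.8),.092),p)*1e3)
E
```

```text
[-49.7 -20.5  92. ]
```

Call:
jog_arm(
  commands=[-0.7,4,0,0,0,0,30,-0.7,4,0,0,0,0,30,-0.7,4,0,0,0,0,30,-0.7,4,0,0,0,0,30,-0.7,4,0,0,0,0,30,-0.7,4,0,0,0,0,30,0,0,0,0,0,0,30],
)

```text
time: 5.9
ee_pos: [0.5487, -0.1218, 0.0863]
eef_rot: [0.001, 0.584, 0.812, 0.0]
wrist_force: [-3.0, -0.4, -1.1]
opening: 0.878
```

```bash
python3 - <<'E'
from g import *
from cell import capture
s=capture("side");t=capture("wrist");go(0,-20,87)
f=lambda i:np.uint8(255*(i/255.)**.6)
hsv=cv2.cvtColor(f(s),cv2.COLOR_BGR2HSV);m=cv2.inRange(hsv[235:290,255:320],(95,100,60),(130,255,255));print("blue bbox",cv2.boundingRect(m))
s=cv2.resize(s[180:330,210:350],None,fx=2.8,fy=2.8);t=t[130:430,100:500]
c=np.zeros((420,392+400,3),np.uint8);c[:,:392]=s;c[:t.shape[0],392:392+t.shape[1]]=t
cv2.imwrite("pics/c4.png",f(c))
# predicted disc centre for cap touching pad
for y in(-25,-20,-15):print(y,((proj("side",w([[-.026,y/1e3,.092]],p))-[210,180])*2.8))
E
```

```text
t 6.0 box TCP [-10.2 -15.8  86.3] open 0.883 F [-2.2 -1.7 -1.2] j [-12.5  25.1 -18.7  46.2  -0.   59. ]
shift tool [-7.4  8.1 -0.7] turn [ 0.   0.1 -0. ] after turn shift [-7.4  8.1 -0.7]
blue bbox (31, 15, 18, 26)
-25 [[233.7 221.4]]
-20 [[232.1 215.4]]
-15 [[230.6 209.5]]
```

View pics/c4.png

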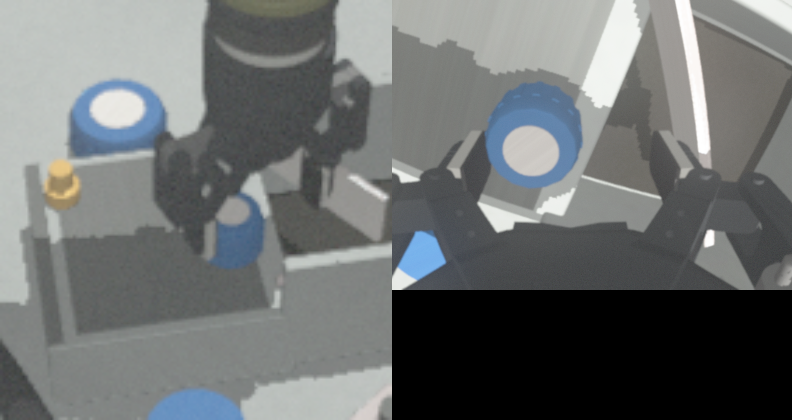

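Cap at about (-26,-16), flap open around 0.6 rad and clear. It drifts slightly left, so I'll follow it as I push on.

Call:
jog_arm(
  commands=[-0.4,4.1,0,0,0,0,30,-0.4,4.1,0,0,0,0,30,-0.4,4.1,0,0,0,0,30,-0.4,4.1,0,0,0,0,30,-0.4,4.1,0,0,0,0,30,-0.4,4.1,0,0,0,0,30,-0.4,4.1,0,0,0,0,30,-0.4,4.1,0,0,0,0,30,-0.8,4,0,0,0,0,30,-0.8,4,0,0,0,0,30,0,0,0,0,0,0,30,0,0,0,0,0,0,30],
)

```text
time: 7.0
ee_pos: [0.5895, -0.1137, 0.0866]
eef_rot: [0.001, 0.584, 0.812, 0.0]
wrist_force: [-0.6, -2.5, -0.5]
opening: 0.882
```

```bash
python3 - <<'E'
from g import *
from cell import capture
s=capture("side");t=capture("wrist");go(0,-20,87)
f=lambda i:np.uint8(255*(i/255.)**.5)
s=cv2.resize(s[180:330,250:390],None,fx=2.8,fy=2.8);t=t[130:430,100:500]
c=np.zeros((420,392+400,3),np.uint8);c[:,:392]=s;c[:t.shape[0],392:392+t.shape[1]]=t
cv2.imwrite("pics/c5.png",f(c))
E
```

```text
t 7.1 box TCP [30.6 -6.6 86.6] open 0.884 F [ 0.8 -3.4 -1.1] j [-10.9  28.3 -12.9  48.6  -0.   60.6]
shift tool [ -2.2 -33.3  -0.4] turn [ 0.1  0.1 -0. ] after turn shift [ -2.1 -33.3  -0.4]
```

View pics/c5.png

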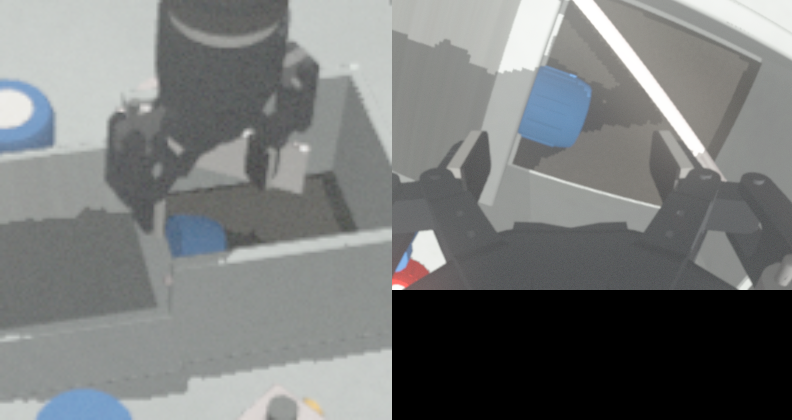

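The cap lies on its side in the hopper (side crop 195,235), below the flap's lower edge, with the flap still held open. Withdrawing straight back now.

Call:
jog_arm(
  commands=[1,-4,0,0,0,0,30,1.8,-7.9,0,0,0,0,30,1.8,-7.9,0,0,0,0,30,1.8,-7.9,0,0,0,0,30,1.8,-7.9,0,0,0,0,30,1.8,-7.9,0,0,0,0,30,1.8,-7.9,0,0,0,0,30,1.8,-7.9,0,0,0,0,30,1.8,-7.9,0,0,0,0,30,1.8,-7.9,0,0,0,0,30,1.8,-7.9,0,0,0,0,30,1.8,-7.9,0,0,0,0,30],
)

```text
time: 8.1
ee_pos: [0.4947, -0.1221, 0.0864]
eef_rot: [0.0, 0.584, 0.812, 0.001]
wrist_force: [-0.2, -0.6, 0.0]
opening: 0.882
```

Call:
jog_arm(
  commands=[2,-7,0,0,0,0,30,2,-7,0,0,0,0,30,0,0,0,0,0,0,30,0,0,-10,0,0,0,30,0,0,-15,0,0,0,30,0,0,-20,0,0,0,30,0,0,-25,0,0,0,30,0,0,-25,0,0,0,30,0,0,-25,0,0,0,30,0,0,-20,0,0,0,30,0,0,0,0,0,0,30,0,0,0,0,0,0,30],
)

```text
time: 9.1
ee_pos: [0.4818, -0.1233, 0.2275]
eef_rot: [0.002, 0.584, 0.812, 0.001]
wrist_force: [-0.1, 0.8, 0.5]
opening: 0.883
```

```bash
python3 - <<'E'
from g import *
from cell import capture
s=capture("side");t=capture("wrist");go(-70,-20,87)
f=lambda i:np.uint8(255*(i/255.)**.5)
s=cv2.resize(s[160:340,200:420],None,fx=1.818,fy=1.818);t=t[60:380,80:480]
c=np.zeros((330,800,3),np.uint8);c[:s.shape[0],:s.shape[1]]=s;c[:t.shape[0],400:]=t
cv2.imwrite("pics/c6.png",f(c))
E
```

```text
t 9.2 box TCP [-78.3 -18.5 225.4] open 0.884 F [ 0.6 -0.7 -0.2] j [-14.4  12.8 -14.6  62.7   0.   57.1]
shift tool [ -4.4   7.4 138.4] turn [-0.1 -0.   0. ] after turn shift [ -4.3   7.3 138.4]
```

View pics/c6.png

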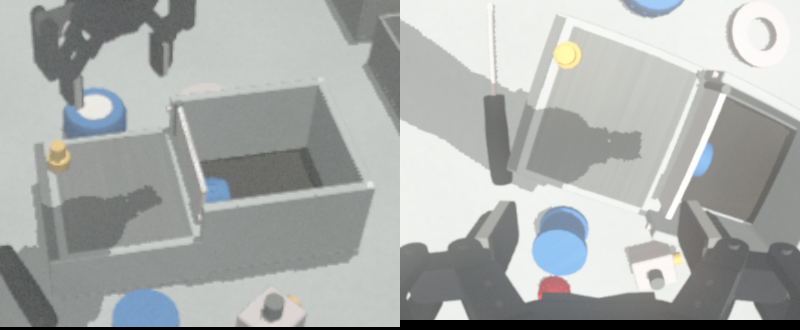

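The flap is shut: its free edge is back at side pixel (312,264), as at the start. The cap lies in the hopper at crop (213,188), and the other objects are unmoved. I'll let it settle, then hand in.

Call:
jog_arm(
  commands=[0,0,0,0,0,0,30,0,0,0,0,0,0,30,0,0,0,0,0,0,30,0,0,0,0,0,0,30,0,0,0,0,0,0,30,0,0,0,0,0,0,30,0,0,0,0,0,0,30,0,0,0,0,0,0,30],
)

```text
time: 9.87
ee_pos: [0.4805, -0.1231, 0.2263]
eef_rot: [0.0, 0.584, 0.812, 0.0]
wrist_force: [-0.8, 0.1, 0.1]
opening: 0.885
```

```bash
python3 -c "
from cell import ctrl;print(ctrl.hand_in())"
```

```text
the job is handed in; nothing more can be done
None
```

The cap is in the hopper and the job is handed in, at about 10 s of the 42 s allowed; the hand-in gave no verdict. I set the jaws 20° off the push direction so that one finger swung the flap open ahead. The other finger pushed the cap over the sill until it dropped. I then withdrew straight back and lifted clear.

**Final images:**
- The cap lies on its side in the hopper, below the flap.
- The flap's free edge is back where it started, so the flap looks shut.
- The bystanders in view look unmoved, judged by eye only.
- The gripper is well clear of everything, and the wrist force was near zero.

**What was off or unmeasured:**
- **Box corners:** the fitted corners disagreed with the pictures by up to about 3 px, roughly 5 mm.
- **Cap drift:** the cap drifted left during the push, about 10 mm by the last measurement. I moved the tool sideways to follow it.
- **Forces and flap:** I had no direct reading of the flap angle or the contact forces. Clearance between flap and cap was judged from the geometry and the pictures.

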